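# Ready the pill grinder: set the dial, mesh the grinding head and hold it down

## Task

Get the pill grinder ready: first turn its dial clockwise to the setting marked with the long bar, then take the grinding head with the flat paddle grip out of its stand, turn it until its four splines mesh with the cross-shaped socket of the drive hub, and slide it fully home. The socket floor is sprung, so keep pressing: finish while still holding the head by its grip, pressed fully home with its flange on the hub's rim. Leave the dial at its setting and everything else where it stands.

Things in the scene. Friction and masses are not known exactly. Their poses are not given: they have to be found in the camera images.
- grinder: white plastic pill grinder, a low fixed box 150 (x) x 260 (y) x 40 mm high, origin at the centre of its underside on the counter, z up. On its top (40 mm up) the dial's axis is at own (0, -65) mm and the drive hub's axis at own (0, +65) mm.
- dial_grip (a point): gripping point of the dial, on its axis, 74 mm above the counter. Grey disc 50 mm across, 8 mm thick, its top 26 mm below this point; on it an upright grip bar 12 mm thick, its top 10 mm above this point. Own x points along the bar to the pointer end (bar reaches 14 mm that way, 22 mm the other; a small white ridge lies on the disc at the pointer end), z up.
- dial (a joint): dial angle, rad, 0 to 1.65, growing clockwise seen from above. Detents at 0, 0.55, 1.1 and 1.65; black marks on the grinder: small dots at 0, 0.55 and 1.65, a long radial bar (20 x 5 mm) at 1.1, the third. The pointer points at the present mark. Starts in the first or second detent. Turning takes up to about 0.15 N m; let go, it settles into the nearest detent.
- socket (a point): centre of the mouth of the drive hub's socket, at the rim, 74 mm above the counter; z up. Aluminium hub, 59 mm round, 34 mm high, held by a stiff gear (0.5 N m) at a random angle. Cross-shaped socket: two slots along own x and y, each 29.5 mm long, 11.5 mm wide. Black sprung floor 22 mm below the rim; the stem pushes it 6 mm down when home (3 N at first, 9 N at the end); let go, it lifts the head.
- plunger (a joint): travel of the socket's sprung floor in m: 0 = up, 0.006 = grinding head fully home with its flange on the hub's rim.
- head_grip (a point): gripping point of the grinding head, on its axis, z up, 65 mm above the counter at the start (upright in stand_a). From the bottom: steel stem 28 mm, four splines along own x and y (26 mm tip to tip, 8 mm thick; lowest 4 mm: 24 and 5.5 mm); flange 48 mm round, 6 mm thick, its top 26 mm below this point; white paddle 40 (x) x 14 (y) x 42 mm, its top 16 mm above this point. 110 g.
- head_flange (a point): centre of the underside of the grinding head's flange, on its axis, 32 mm below head_grip and 28 mm above the stem's tip; same axes as head_grip. Fully home it lies on point socket.
- stand_a: grey ring stand, fixed, 52 mm outer and 34 mm inner diameter, 33 mm high, origin at the centre of its underside; the grinding head starts in it.
- stand_b: a like ring stand, fixed; the round-grip polishing head stands in it.
- spare_center (a point): bystander: centre of a polishing head with a round grip (30 mm diameter) and smooth stem, 76 mm high, flange 48 mm; stays in its stand.
- bottle_center (a point): bystander: centre of a closed amber pill bottle, 48 mm diameter, 85 mm high.
- tumbler_center (a point): bystander: centre of a glass tumbler, 72 mm diameter, 95 mm high.
- pillbox_center (a point): bystander: centre of a flat seven-day pill box, 40 (x) x 210 (y) x 27 mm.
Not all that is in view belongs to the job. Leave any pink, red or yellow look-alike of the part that bears head_grip alone.

How it is judged:
By the outcome, as a careful person would: the job done as asked, in the order asked, and still so for the second after the job is handed in, while the arm keeps its last pose, push and grip.
It also fails if it takes over 51 s, if anything falls off the work surface, if the arm or the gripper's body presses on something with over 40 N, if the wrist force passes 120 N, or if a joint passes its speed limit or range.

## Robot

A 7-joint arm with a two-finger parallel gripper is mounted at the origin on the work surface. World frame = base frame: x ahead of the robot, y to its left, z up, the work surface at z = 0. Lengths are in m, angles in rad, forces in N, time in s.
With the tool pointing down it reaches from about 0.4 to 0.925 m from the base axis. Payload 4.1 kg.
Tool frame: the origin (TCP) lies midway between the tips of the shut fingers; the grasp point (between the pads) lies 19 mm behind it; z points along the fingers, y is the direction in which the jaws open and shut (so a half turn about z gives the same grasp; the last joint's range is limited). The gripper opens to 85 mm and grips with 20 to 120 N. Pads are 22 mm wide; open, the fingers measure 114 mm over their backs; the gripper's body (76 mm by 85 mm) begins 54 mm behind the grasp point. The pads swing forward as they close: fully open they stand 13 mm farther back than shut.
Start: joints at [-1.246, 0.398, 0.045, 1.537, -0.019, 1.207, -0.051], TCP at [0.267, 0.593, 0.231] pointing down, gripper open.
Joint ranges: [-2.82, 2.82], [-0.49, 2.23], [-1.37, 1.46], [0, 2.46], [-1.36, 4.5], [0.23, 2], [-2.94, 2.94]. Speed limits (rad/s): [2.57, 2.57, 3.14, 3.14, 3.14, 3.14, 3.14].

## Interface

Orientations are given as a rotation vector (axis times angle).
In Python, from workcell import r gives the robot as it stands.
- The arm moves only by the tool apply_moves, never from a script. Its argument "steps" is a list that holds one entry, the list of rows, each a list of 4 numbers: the shift along the tool's x, y, z in m, then the turn about the tool's z in rad. A call has 1 to 8 rows; each row shifts and turns the commanded pose from where the row before left it, along the tool's axes as they then stand; what a row does not reach is not made up. A row lasts 1/8 s, in which the tool goes at most 62.5 mm and 10.7 degrees, less where a joint would pass 70% of its speed; a pose out of reach is approached as far as the arm can. A call is refused whole if a number of a shift passes 0.0625 or a number of a turn 0.188, either way. A call with a gripper value outside its range is refused whole. "hand" is the opening, from 0 (shut) to 1 (fully open), set as the call begins (left out, the last holds). The fingers move at their own pace and stop on an object; "squeeze" is the grip in N (left out, the last holds). Time passes only in rows, so rows that do not move let the fingers close. It gives the time, the measured TCP pose, the force and the opening at its end, in the units of the state.
- r.read_state(): the state, without advancing time (a new reading comes with each control period).
- r.read_camera(name): name is "scene" or "top" or "wrist"; returns (picture, depth): 420x560x3 uint8, red, green, blue; 420x560 float32, m along the optical axis (not along the pixel's ray), 0 where there is no reading.
- r.calibration(name): a dict with "intrinsics" (3x3 intrinsics, pixels), "world_to_cam" (4x4, takes a point from world to camera coordinates); the wrist camera has in their place "T_tool_cam" (4x4, takes a point from camera to tool coordinates, whose origin is the TCP and whose axes are the flange's). Camera axes: x right, y up, looking along -z (the intrinsics and any distortion apply to the point x, -y, -z); pixel columns grow to the right and rows downward; lengths in m; the calibration is good to about 2 mm. The wrist camera is an equidistant fisheye: a pixel r from the principal point sees the ray r / f radians off the axis. A picture is of the moment at which its call begins: read the wrist's pose just before it. calibration takes no time and is no camera call.
- r.hand_in(): hands the job in, once; it reports no verdict.
The state is a dict: "t": time; "q": joint angles; "dq": joint speeds; "effort": joint torques, N m; "position": TCP position; "ee_rot": TCP orientation; "contact_force": force on the tool from outside, world axes, zero at the start; "ft_torque": the same for the moment, N m; "finger_gap": opening from 0.0 (shut) to 1.0 (fully open).
Only numpy, scipy, OpenCV 4.12 (cv2) and the standard library are available. Lean on these libraries where they do the work, as an engineer would, in place of code of your own. Each camera call takes 0.05 s, during which the arm holds its last target.

## Working session

There is one attempt and no reset: what is moved stays moved. The work goes in short steps, Python scripts to look and compute and a tool call to move; the robot and the scene stay as the last step left them, time stands still between calls to the robot, and variables do not carry over. Pictures are saved under pics/ and viewed, and the job is handed in when it is done.

Besides the shell and the picture viewer there is one more tool, called in YAML: its name, and indented under it one key for each argument. apply_moves: Moves the arm, as the interface text tells. Its arguments: {"type":"object","properties":{"steps":{"type":"array","items":{"type":"array","items":{"type":"array","items":{"type":"number"}}}},"hand":{"type":"number"},"squeeze":{"type":"number"}},"required":["steps"]}

```bash
mkdir -p pics; ls; python3 - <<'E'
from workcell import r
import cv2,numpy as np
s=r.read_state()
for k,v in s.items(): print(k,np.round(v,4))
for n in ("scene","top","wrist"):
    p,d=r.read_camera(n); cv2.imwrite(f"pics/a_{n}.png",p[:,:,::-1]); np.savez(f"a_{n}.npz",p=p,d=d)
    c=r.calibration(n); print(n,{k:np.round(v,4).tolist() for k,v in c.items()})
E
```

```text
pics
t 0.0
q [-1.246   0.3992  0.045   1.5379 -0.0187  1.2069 -0.0507]
dq [-0.0009  0.0014  0.0008  0.0002 -0.0006 -0.0003 -0.0006]
effort [-5.00000e-04 -4.75129e+01  1.36440e+00 -2.54228e+01  1.16000e-02
  9.70000e-03 -0.00000e+00]
position [0.267  0.5919 0.2303]
ee_rot [-6.6060e-01 -3.0711e+00  3.0000e-03]
contact_force [-0.712  -0.686   0.0822]
ft_torque [-0.0028  0.0437 -0.0183]
finger_gap 0.9997
scene {'intrinsics': [[408.0308, 0.0, 286.7278], [0.0, 408.0308, 202.2441], [0.0, 0.0, 1.0]], 'world_to_cam': [[0.6733, 0.7391, 0.0194, -0.4051], [-0.5143, 0.4494, 0.7304, 0.2246], [0.5312, -0.5017, 0.6827, -1.3416], [0.0, 0.0, 0.0, 1.0]]}
top {'intrinsics': [[500.8532, 0.0, 278.7478], [0.0, 500.8532, 206.4958], [0.0, 0.0, 1.0]], 'world_to_cam': [[0.022, -0.9998, 0.0002, 0.0332], [0.9848, 0.0217, 0.1722, -0.5545], [-0.1722, -0.0036, 0.9851, -1.2171], [0.0, 0.0, 0.0, 1.0]]}
wrist {'intrinsics': [[325.1923, 0.0, 275.1373], [0.0, 325.1923, 212.8352], [0.0, 0.0, 1.0]], 'T_tool_cam': [[-0.0007, 0.9517, 0.3069, 0.079], [1.0, 0.0006, 0.0004, 0.0001], [0.0002, 0.3069, -0.9517, -0.1428], [0.0, 0.0, 0.0, 1.0]]}
```

View pics/a_top.png

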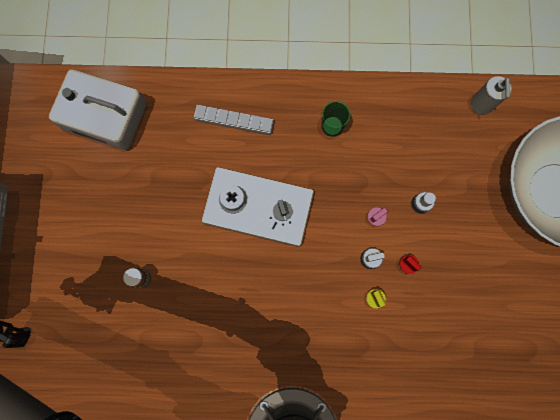

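View pics/a_scene.png

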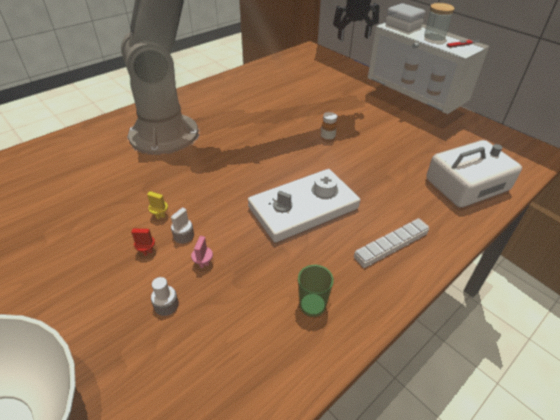

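View pics/a_wrist.png

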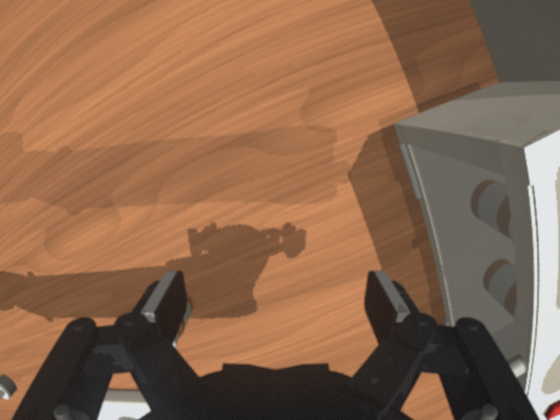

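Candidates in the top view for the grinding head: white paddle (373,258), pink (377,216), red (410,264), yellow (376,298) and the round-grip white spare (424,201). By the description it is the white paddle at (373,258). I'll check that in a crop, along with the dial and hub.

```bash
cat > h.py <<'E'
import numpy as np,cv2
from scipy.spatial.transform import Rotation as R
from workcell import r
def ray(n,uv,T=None):
    c=r.calibration(n);K=c["intrinsics"];uv=np.atleast_2d(np.asarray(uv,float))
    x=(uv[:,0]-K[0,2])/K[0,0];y=(uv[:,1]-K[1,2])/K[1,1]
    if n=="wrist":
        rr=np.hypot(x,y);s=np.where(rr>1e-9,np.sin(rr)/np.maximum(rr,1e-9),1)
        d=np.stack([x*s,-y*s,-np.cos(rr)],1);M=T@c["T_tool_cam"]
    else:
        d=np.stack([x,-y,-np.ones_like(x)],1);M=np.linalg.inv(c["world_to_cam"])
    return M[:3,3],d@M[:3,:3].T
def onz(n,uv,z,T=None):
    o,d=ray(n,uv,T);k=(z-o[2])/d[:,2];return o+k[:,None]*d
def proj(n,P,T=None):
    c=r.calibration(n);K=c["intrinsics"];P=np.atleast_2d(P)
    M=c["world_to_cam"] if n!="wrist" else np.linalg.inv(T@c["T_tool_cam"])
    q=P@M[:3,:3].T+M[:3,3];q=q*[1,-1,-1]
    if n=="wrist":
        th=np.arctan2(np.hypot(q[:,0],q[:,1]),q[:,2]);h=np.hypot(q[:,0],q[:,1])
        xy=q[:,:2]/np.maximum(h,1e-9)[:,None]*th[:,None]
    else: xy=q[:,:2]/q[:,2:]
    return xy*[K[0,0],K[1,1]]+K[:2,2]
def tool(s=None):
    s=s or r.read_state();T=np.eye(4);T[:3,:3]=R.from_rotvec(s["ee_rot"]).as_matrix();T[:3,3]=s["position"];return T
def shot(name,fn):
    s=r.read_state();p,d=r.read_camera(name);cv2.imwrite(f"pics/{fn}.png",p[:,:,::-1]);np.savez(fn+".npz",p=p,d=d,T=tool(s));return p,d,tool(s)
def tellmove(s,target):  # offset in tool axes
    T=tool(s);return T[:3,:3].T@(np.asarray(target)-T[:3,3])
E
python3 - <<'E'
import cv2,numpy as np
from h import *
p=np.load("a_top.npz")["p"][:,:,::-1]
a=cv2.resize(p[160:250,195:320],None,fx=6,fy=6,interpolation=cv2.INTER_CUBIC); cv2.imwrite("pics/b1.png",a)
a=cv2.resize(p[185:315,345:445],None,fx=5,fy=4.6,interpolation=cv2.INTER_CUBIC)
a=cv2.resize(p[185:315,345:445],None,fx=4.6,fy=4.6,interpolation=cv2.INTER_CUBIC); cv2.imwrite("pics/b2.png",a)
p=np.load("a_scene.npz")["p"][:,:,::-1]
a=cv2.resize(p[165:245,240:365],None,fx=6,fy=6,interpolation=cv2.INTER_CUBIC); cv2.imwrite("pics/b3.png",a)
print(onz("top",[[373,255],[232,197],[283,209],[424,199]],[0.081,][0]))
print(onz("scene",[[181,213],[325,178],[284,195]],0.081))
E
```

```text
[[ 0.43386687 -0.18523633  0.081     ]
 [ 0.56913964  0.16114391  0.081     ]
 [ 0.54188721  0.03470731  0.081     ]
 [ 0.57456393 -0.31240849  0.081     ]]
[[ 0.43653865 -0.18819236  0.081     ]
 [ 0.57011724  0.16176211  0.081     ]
 [ 0.54893928  0.03678978  0.081     ]]
```

View pics/b1.png

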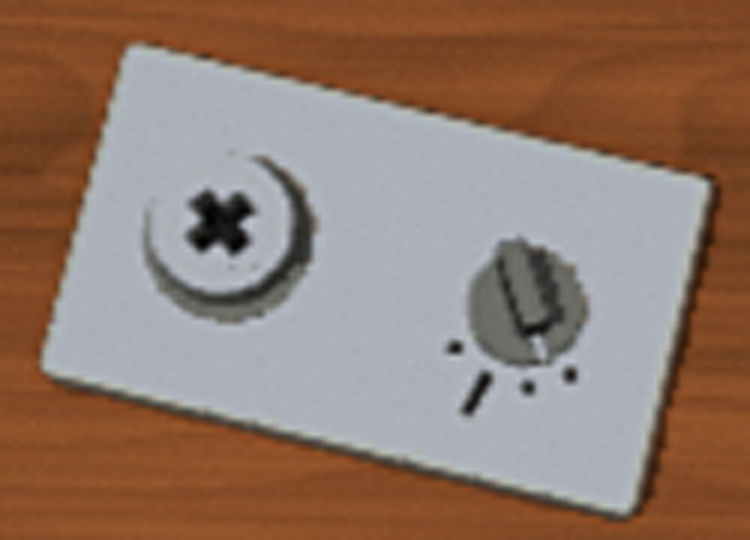

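View pics/b2.png

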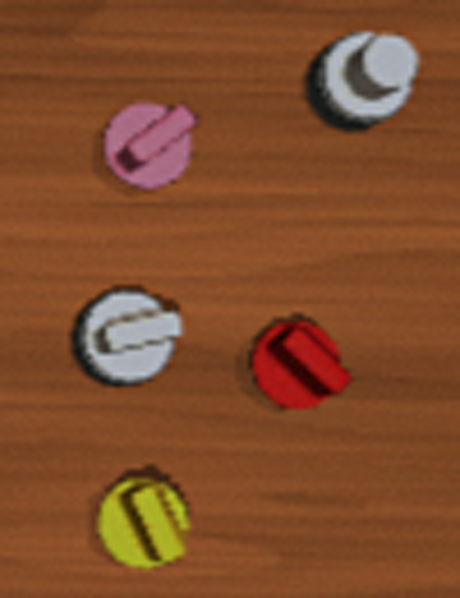

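View pics/b3.png

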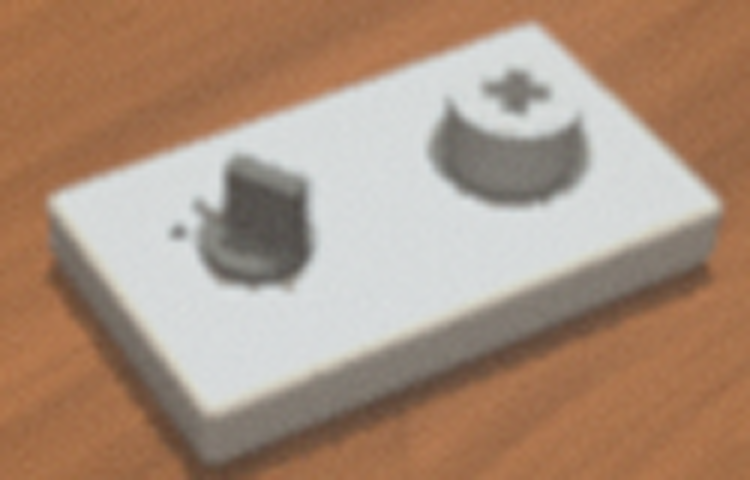

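```bash
python3 - <<'E'
from h import *
f=lambda L:np.array(L)/6.+[195,160]-0.42
cor=f([[130,45],[712,180],[632,515],[42,370]])
C=onz("top",cor,0.04);print(C[:,:2].round(4));
e=[np.linalg.norm(C[i]-C[(i+1)%4]) for i in range(4)];print(np.round(e,4))
c=C.mean(0);y=(C[0]-C[1]+C[3]-C[2]);yaw=np.arctan2(y[1],y[0])-np.pi/2
x=(C[0]-C[3]+C[1]-C[2]);print("c",c,"yaw",yaw,np.arctan2(x[1],x[0]))
ux=np.array([np.cos(yaw),np.sin(yaw)]);uy=np.array([-ux[1],ux[0]])
D=c[:2]-.065*uy;H=c[:2]+.065*uy;print("dial",D,"hub",H)
m=onz("top",f([[572,374],[528,388],[477,393],[455,347]]),0.04)[:,:2]-D
print("marks ang",np.degrees(np.arctan2(m[:,1],m[:,0])),np.linalg.norm(m,axis=1))
b=onz("top",f([[512,247],[534,325]]),0.084)[:,:2];print("bar top",b,np.degrees(np.arctan2(*(b[1]-b[0])[::-1])))
t=onz("top",f([[541,347]]),0.05)[:,:2]-D;print("ridge",np.degrees(np.arctan2(t[:,1],t[:,0])))
print("hub top",onz("top",f([[221,222]]),0.074))
g=lambda L:np.array(L)/4.6+[345,185]-0.4
w=onz("top",g([[102,343],[183,323]]),0.081)[:,:2];print("paddle",w,w.mean(0),np.degrees(np.arctan2(*(w[1]-w[0])[::-1])))
print("flange",onz("top",g([[127,335]]),0.039))
s=r.read_state();T=tool(s);print(T[:3,:3].round(3))
E
```

```text
[[ 0.6546  0.2088]
 [ 0.6009 -0.0418]
 [ 0.4572 -0.0098]
 [ 0.5129  0.2398]]
[0.2563 0.1473 0.2557 0.1451]
c [0.55640572 0.09923342 0.04      ] yaw -0.21543217825566918 -0.2169610714258255
dial [0.54251069 0.03573595] hub [0.57030075 0.16273088]
marks ang [-143.68737668 -178.29048338  149.95551782  117.88038642] [0.03275242 0.0327677  0.04083709 0.03415904]
bar top [[0.56178532 0.04273192]
 [0.52962947 0.03306103]] -163.26131512909998
ridge [-160.19653682]
hub top [[0.57151479 0.1633344  0.074     ]]
paddle [[ 0.42348848 -0.17009839]
 [ 0.43491486 -0.21276701]] [ 0.42920167 -0.1914327 ] -75.0083222749099
flange [[ 0.43115926 -0.19101952  0.039     ]]
[[-0.912  0.411 -0.   ]
 [ 0.411  0.912 -0.001]
 [-0.    -0.001 -1.   ]]
```

The close crop confirms the white head at b2 (140,333) has a flat paddle, and the spare at b2 (385,60) is round. In b1 the dial pointer at (541,347) lies between the dots at (572,374) and (528,388), so I need a closer look. The third mark, the long bar, is at (477,393). I'll hover over the dial.

apply_moves:
  steps:
    - [[-0.0436, -0.0358, 0.0, 0], [-0.0436, -0.0358, 0.0, 0], [-0.0436, -0.0358, 0.0, 0], [-0.0436, -0.0358, 0.0, 0], [-0.0436, -0.0358, 0.0, 0], [-0.0436, -0.0358, 0.0, 0], [-0.0436, -0.0358, 0.0, 0], [-0.0436, -0.0358, 0.0, 0]]
  hand: 1.0

```text
t: 1.15
position: [0.4679, 0.1863, 0.2313]
ee_rot: [0.66, 3.071, 0.001]
contact_force: [0.6, 0.8, -0.0]
finger_gap: 1.001
```

apply_moves:
  steps:
    - [[-0.0436, -0.0358, 0.01, 0], [-0.0436, -0.0358, 0.01, 0], [-0.0436, -0.0358, 0.01, 0], [0, 0, 0, -0.18], [0, 0, 0, -0.18], [0, 0, 0, -0.18], [0, 0, 0, -0.18], [0, 0, 0, 0]]

```text
t: 2.15
position: [0.5423, 0.0363, 0.2011]
ee_rot: [0.46, -3.107, -0.0]
contact_force: [-1.0, 0.6, -0.9]
finger_gap: 0.998
```

```bash
python3 - <<'E'
from h import *
s=r.read_state();T=tool(s);print(s["t"],s["position"],np.degrees(np.arctan2(T[1,0],T[0,0])),s["q"].round(3) if hasattr(s["q"],"round") else s["q"])
shot("wrist","c1")
E
```

```text
2.15 [0.54233162 0.03629178 0.20108065] -163.1529154253303 [-0.401  0.244  0.302  1.836 -0.082  1.075  1.797]
```

View pics/c1.png

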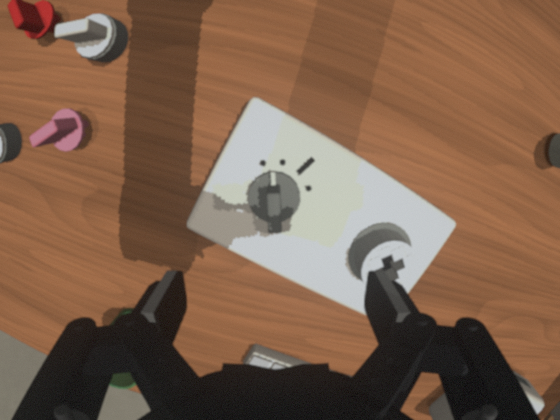

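```bash
python3 - <<'E'
from h import *
z=np.load("c1.npz");p=z["p"][:,:,::-1]
cv2.imwrite("pics/c2.png",cv2.resize(p[145:245,225:345],None,fx=6,fy=6,interpolation=cv2.INTER_CUBIC))
cv2.imwrite("pics/c3.png",cv2.resize(p[205:305,335:455],None,fx=6,fy=6,interpolation=cv2.INTER_CUBIC))
E
```

```text
(no output)
```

View pics/c2.png

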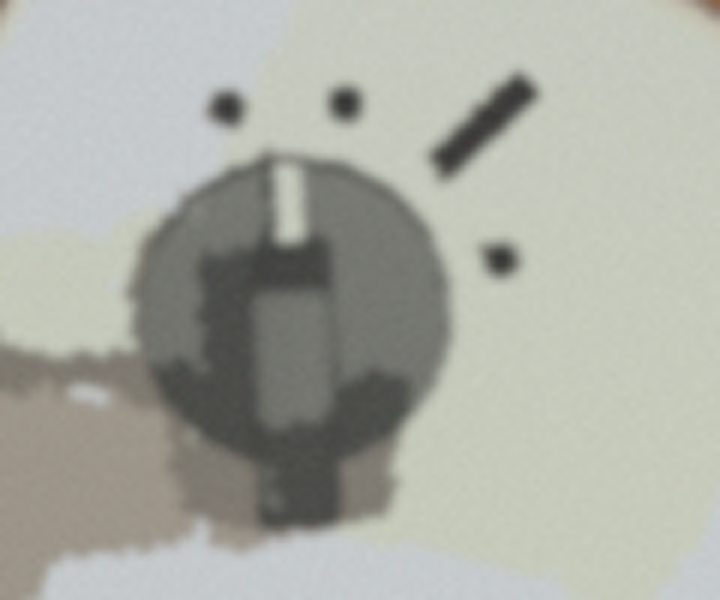

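View pics/c3.png

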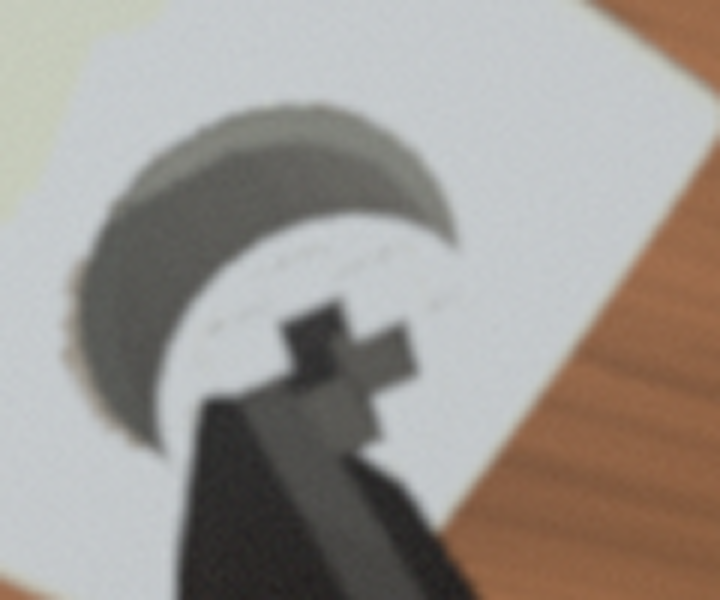

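The pointer ridge at crop c2 (290,200) lies about midway between the first two dots at (227,107) and (345,103). The long bar is at (485,125) and the last dot at (500,260). I'll measure the angles in the world frame.

```bash
python3 - <<'E'
from h import *
z=np.load("c1.npz");T=z["T"]
f=lambda L:np.array(L)/6.+[225,145]-0.42
disc=onz("wrist",f([[138,310],[447,310],[290,158]]),0.048,T)[:,:2]
A=np.c_[2*disc,np.ones(3)];sol=np.linalg.solve(A,(disc**2).sum(1));D=sol[:2];print("disc",D,np.sqrt(sol[2]+D@D))
m=onz("wrist",f([[227,107],[345,103],[440,165],[527,85],[500,260]]),0.04,T)[:,:2]
md=m-D;print(np.degrees(np.arctan2(md[:,1],md[:,0])),np.linalg.norm(md,axis=1))
# circle centre from 3 dots
P=m[[0,1,4]];A=np.c_[2*P,np.ones(3)];sol=np.linalg.solve(A,(P**2).sum(1));c=sol[:2];print("marks circle",c,np.sqrt(sol[2]+c@c))
t=onz("wrist",f([[290,165],[290,240]]),0.0495,T)[:,:2];print("ridge",t,np.degrees(np.arctan2(*(t[0]-t[1])[::-1])),np.degrees(np.arctan2(*(t[0]-D)[::-1])))
b=onz("wrist",f([[293,290],[295,425]]),0.084,T)[:,:2];print("bar",b,np.degrees(np.arctan2(*(b[0]-b[1])[::-1])))
E
```

```text
disc [0.54285261 0.03490524] 0.024291286165642363
[-144.85193905 -177.82004706  149.76366049  150.05248298  117.50005704] [0.03267392 0.03269334 0.03191028 0.05067373 0.03387554]
marks circle [0.54423568 0.03541011] 0.034097616701589194
ridge [[0.52047865 0.02779977]
 [0.53179027 0.03119608]] -163.28762115887213 -162.38130825604347
bar [[0.5308143  0.0315573 ]
 [0.5494436  0.03744566]] -162.459251865772
```

apply_moves:
  steps:
    - [[-0.0004, -0.0012, 0.03, 0], [0, 0, 0.04, 0], [0, 0, 0.04, 0], [0, 0, 0.034, 0], [0, 0, 0, 0]]
  hand: 0.45
  squeeze: 30

```text
t: 2.82
position: [0.5408, 0.0352, 0.055]
ee_rot: [0.46, -3.102, 0.0]
contact_force: [0.1, 0.4, 0.3]
finger_gap: 0.45
```

apply_moves:
  steps:
    - [[0, 0, 0, 0], [0, 0, 0, 0], [0, 0, 0, 0], [0, 0, 0, 0], [0, 0, 0, 0]]
  hand: 0.0
  squeeze: 40

```text
t: 3.45
position: [0.5449, 0.0356, 0.059]
ee_rot: [-0.463, 3.104, 0.001]
contact_force: [0.3, -0.0, 7.0]
finger_gap: 0.131
```

apply_moves:
  steps:
    - [[0, 0, 0, 0.12], [0, 0, 0, 0.12], [0, 0, 0, 0.12], [0, 0, 0, 0.12], [0, 0, 0, 0.12], [0, 0, 0, 0.12], [0, 0, 0, 0.106], [0, 0, 0, 0]]

```text
t: 4.45
position: [0.5448, 0.0353, 0.059]
ee_rot: [0.822, 3.029, 0.002]
contact_force: [-0.1, -0.0, 8.4]
finger_gap: 0.132
```

```bash
python3 - <<'E'
from h import *
s=r.read_state();T=tool(s);print(s["t"],s["position"],np.degrees(np.arctan2(T[1,0],T[0,0])),s["finger_gap"],s["contact_force"],s["ft_torque"])
shot("wrist","d1");p=cv2.imread("pics/d1.png");cv2.imwrite("pics/d1c.png",cv2.resize(p[145:305,205:365],None,fx=3.7,fy=3.7,interpolation=cv2.INTER_CUBIC))
E
```

```text
4.45 [0.54481425 0.03526982 0.0590108 ] 149.6183443388219 0.13205321499896197 [-1.09586766e-01 -2.61854182e-03  8.42556359e+00] [-0.14782989  0.19741253  0.033302  ]
```

View pics/d1.png

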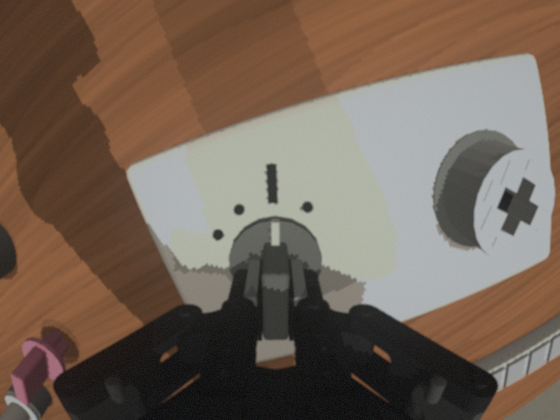

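The pointer ridge at (275,233) now lines up with the long bar at (272,183). Next I release, lift and check that it stays.

apply_moves:
  steps:
    - [[0, 0, 0, 0], [0, 0, 0, 0], [0, 0, 0, 0], [0, 0, -0.01, 0], [0, 0, -0.04, 0], [0, 0, -0.05, 0], [0, 0, -0.05, 0]]
  hand: 0.5

```text
t: 5.38
position: [0.5431, 0.0351, 0.2093]
ee_rot: [0.823, 3.032, 0.0]
contact_force: [1.0, 1.2, -0.4]
finger_gap: 0.498
```

```bash
python3 - <<'E'
from h import *
s=r.read_state();T=tool(s);print(s["t"],s["position"],np.degrees(np.arctan2(T[1,0],T[0,0])),s["finger_gap"],s["contact_force"],s["q"])
shot("wrist","e1")
E
```

```text
5.375 [0.54311841 0.03512404 0.20934392] 149.62430067306713 0.4983918137519915 [ 0.99111363  1.15195417 -0.43617935] [-0.60031672  0.25851996  0.54620867  1.82973152 -0.15008181  1.09388894
  1.04090446]
```

View pics/e1.png

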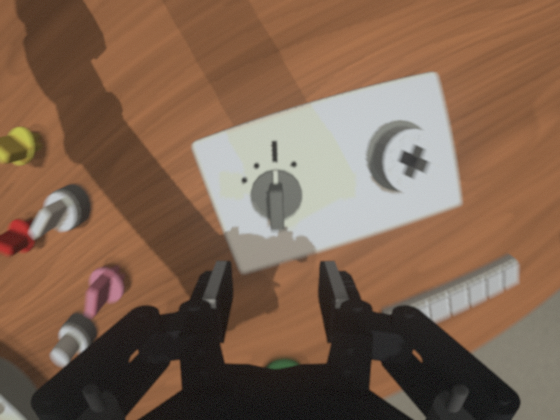

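The dial stayed at the long bar: ridge at (275,177), bar at (275,150). Now I'll measure the dial angle and the socket cross at (413,160), then go to the head at (62,210).

```bash
python3 - <<'E'
from h import *
p=cv2.imread("pics/e1.png")
a=cv2.resize(p[110:210,360:470],None,fx=7,fy=6,interpolation=cv2.INTER_CUBIC)
cv2.imwrite("pics/e2.png",cv2.resize(p[115:205,365:465],None,fx=6.5,fy=6.5,interpolation=cv2.INTER_CUBIC))
cv2.imwrite("pics/e3.png",cv2.resize(p[130:240,230:330],None,fx=5,fy=5,interpolation=cv2.INTER_CUBIC))
E
```

```text
(no output)
```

View pics/e2.png

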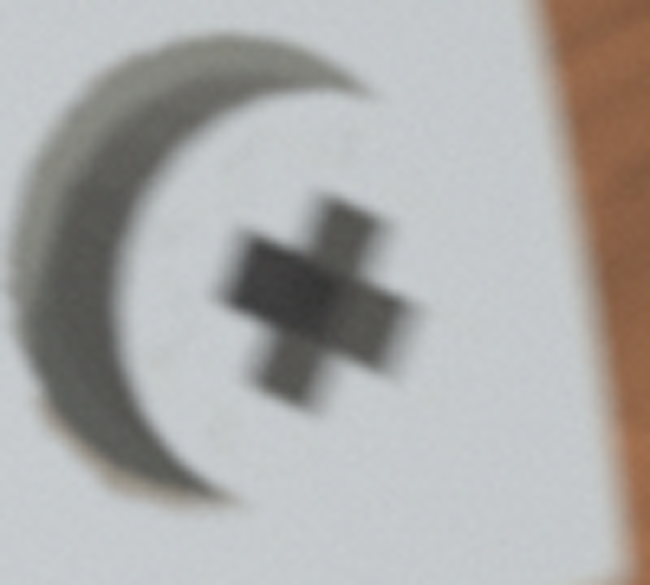

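View pics/e3.png

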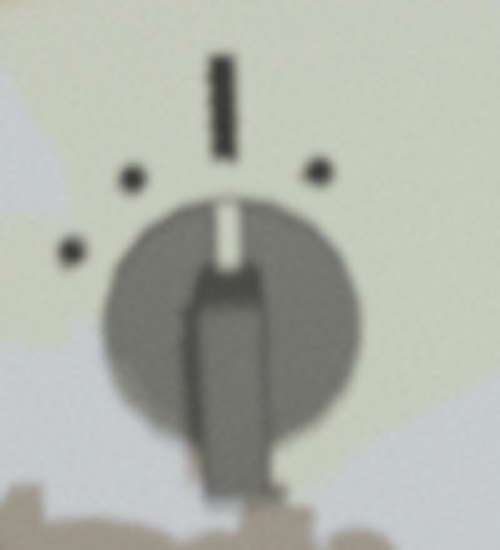

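apply_moves:
  steps:
    - [[0.0138, 0.0413, 0.01, 0], [0.0138, 0.0413, 0.01, 0], [0.0138, 0.0413, 0.0, 0], [0, 0, 0, 0]]
  hand: 0.6

```text
t: 5.92
position: [0.57, 0.1684, 0.1871]
ee_rot: [-0.811, -3.035, -0.003]
contact_force: [0.1, 0.3, -0.8]
finger_gap: 0.599
```

```bash
cat > cross.py <<'E'
from h import *
def cross(p,T,near,z=0.074,name="wrist",thr=130,save=None):
    g=cv2.cvtColor(p,cv2.COLOR_RGB2GRAY)
    m=(cv2.GaussianBlur(g,(3,3),0)<thr).astype(np.uint8)
    n,l,st,ce=cv2.connectedComponentsWithStats(m)
    u=proj(name,np.r_[near,z],T)[0]
    best=min((i for i in range(1,n) if 40<st[i,4]<6000),key=lambda i:np.hypot(*(ce[i]-u)))
    v,uu=np.nonzero(l==best)
    P=onz(name,np.c_[uu,v],z,T)[:,:2]
    c=P.mean(0)
    for _ in range(3):
        d=P-c;w=(d[:,0]+1j*d[:,1]);a=np.angle((np.abs(w)**0*w**4).sum())/4
        R2=np.array([[np.cos(a),np.sin(a)],[-np.sin(a),np.cos(a)]]);e=d@R2.T
        ext=[np.percentile(e[:,0],[1,99]),np.percentile(e[:,1],[1,99])]
    mid=c+R2.T@[np.mean(ext[0]),np.mean(ext[1])]
    print("area",len(P),st[best],"mean",c.round(4),"boxmid",mid.round(4),"ang",np.degrees(a).round(2),"ext",np.round([np.ptp(ext[0]),np.ptp(ext[1])],4))
    return mid,a
E
python3 - <<'E'
from cross import *
z=np.load("e1.npz");cross(z["p"],z["T"],[.5710,.163])
p,d,T=shot("wrist","f1");s=r.read_state();print(s["t"],s["position"],np.degrees(np.arctan2(T[1,0],T[0,0])))
for th in (110,130,150): cross(p,T,[.571,.163],thr=th)
z=np.load("a_top.npz");cross(z["p"],None,[.571,.163],name="top")
E
```

```text
area 479 [400 146  27  31 479] mean [0.5733 0.1638] boxmid [0.5734 0.1639] ang 41.4 ext [0.0262 0.0274]
5.975 [0.57004789 0.165085   0.18726022] 150.06525396523313
area 479 [254 198  32  31 479] mean [0.5705 0.1632] boxmid [0.5707 0.1632] ang 40.47 ext [0.0257 0.023 ]
area 648 [253 198  34  33 648] mean [0.5715 0.1621] boxmid [0.5718 0.162 ] ang 40.62 ext [0.0269 0.0268]
area 742 [252 197  36  35 742] mean [0.5716 0.1619] boxmid [0.5718 0.1618] ang 40.63 ext [0.0281 0.0282]
area 96 [226 192  12  11  96] mean [0.5711 0.1634] boxmid [0.5711 0.1635] ang 38.24 ext [0.0284 0.0298]
```

View pics/f1.png

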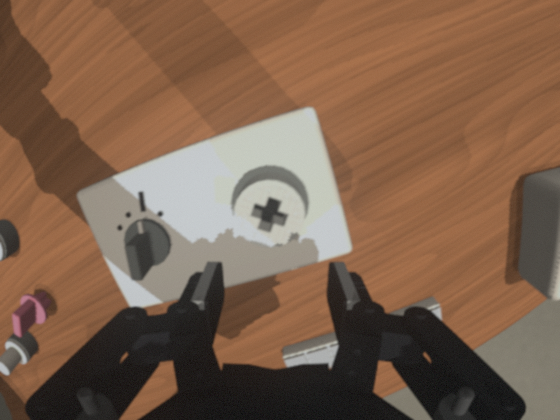

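```bash
python3 - <<'E'
from cross import *
p,d,T=shot("wrist","f2");s=r.read_state();print(s["t"],T[:3,3],np.degrees(np.arctan2(T[1,0],T[0,0])))
for th in (130,150): cross(p,T,[.571,.163],thr=th)
p=p[:,:,::-1]
cv2.imwrite("pics/f2c.png",cv2.resize(p[160:260,220:320],None,fx=5,fy=5,interpolation=cv2.INTER_CUBIC))
E
```

```text
6.025 [0.57004789 0.165085   0.18726022] 149.859946520066
area 662 [257 196  34  33 662] mean [0.5716 0.1623] boxmid [0.5717 0.1622] ang 40.36 ext [0.0271 0.0269]
area 750 [256 195  36  35 750] mean [0.5717 0.1622] boxmid [0.5719 0.1621] ang 40.67 ext [0.0282 0.0281]
```

View pics/f2c.png

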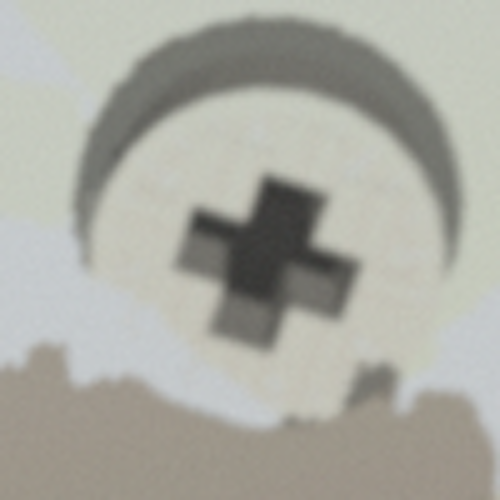

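The socket centre measures about (0.572, 0.1622) with arms at 40.5° (mod 90). In f2c the cross is clear at (270,262). Now to the head.

apply_moves:
  steps:
    - [[-0.0083, -0.054, 0, 0], [-0.0083, -0.054, 0, 0], [-0.0083, -0.054, 0, 0], [-0.0083, -0.054, 0, 0], [-0.0083, -0.054, 0, 0], [-0.0083, -0.054, 0, 0], [-0.0083, -0.054, 0, 0], [0, 0, 0, 0.157]]

```text
t: 7.02
position: [0.4256, -0.1986, 0.1879]
ee_rot: [1.082, 2.949, -0.001]
contact_force: [0.3, 1.4, -0.5]
finger_gap: 0.596
```

apply_moves:
  steps:
    - [[0, 0, 0, 0.157], [0, 0, 0, 0.157], [0, 0, 0, 0.157], [0, 0, 0, 0.157], [0, 0, 0, 0], [0, 0, 0, 0]]

```text
t: 7.78
position: [0.4287, -0.193, 0.1874]
ee_rot: [-1.919, -2.487, -0.001]
contact_force: [0.8, -0.1, 0.2]
finger_gap: 0.603
```

```bash
python3 - <<'E'
from cross import *
p,d,T=shot("wrist","g1");s=r.read_state();print(s["t"],T[:3,3],np.degrees(np.arctan2(T[1,0],T[0,0])))
print(proj("wrist",[[.431,-.191,.081]],T))
E
```

```text
7.825 [ 0.42872018 -0.19299916  0.18737967] 104.70619074560754
[[278.84956384 209.51091455]]
```

View pics/g1.png

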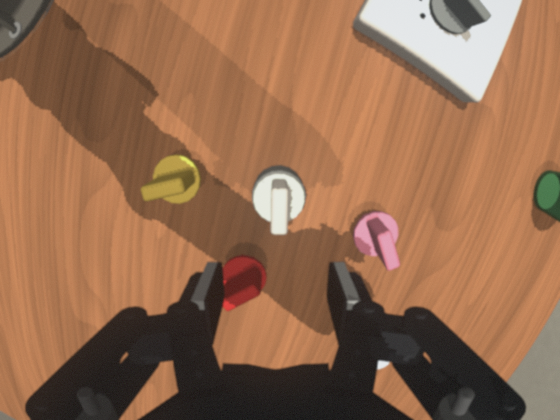

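```bash
python3 - <<'E'
from cross import *
z=np.load("g1.npz");p=z["p"][:,:,::-1];T=z["T"]
cv2.imwrite("pics/g2.png",cv2.resize(p[155:315,200:320],None,fx=3.7,fy=3.7,interpolation=cv2.INTER_CUBIC))
def t(uv,zz):
    P=onz("wrist",uv,zz,T);return ((P-T[:3,3])@T[:3,:3])[:,:2].round(4),P[:,:2].round(4)
print("paddle top", t([[279,191],[279,233],[279,212]],.081))
print("flange",t([[278,196]],.039))
print("red", t([[240,280],[243,308],[262,260]],.045)[0],t([[240,280],[226,298],[255,285]],.055)[0])
print("pink", t([[377,233],[390,255]],.05)[0])
E
```

```text
paddle top (array([[ 0.0166,  0.0028],
       [-0.0189,  0.0029],
       [-0.0008,  0.0028]]), array([[ 0.4272, -0.1762],
       [ 0.4363, -0.2105],
       [ 0.4317, -0.193 ]]))
flange (array([[0.0014, 0.0023]]), array([[ 0.4307, -0.191 ]]))
red [[-0.0841 -0.0358]
 [-0.1185 -0.0343]
 [-0.0614 -0.0132]] [[-0.0784 -0.0345]
 [-0.0998 -0.0498]
 [-0.0839 -0.02  ]]
pink [[-0.0318  0.0972]
 [-0.0556  0.1139]]
```

View pics/g2.png

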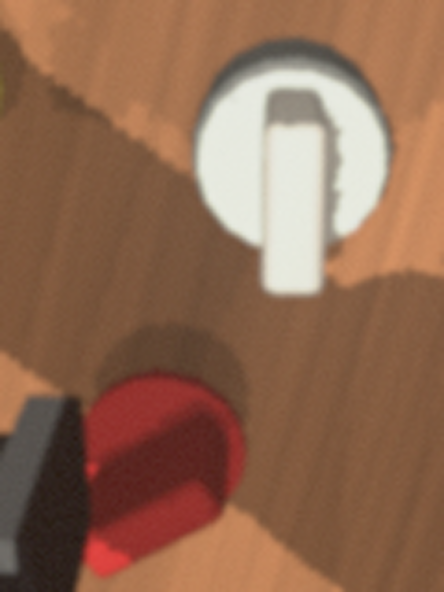

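The white head's flange is at g1 (278,196), its paddle runs along the tool x, and it is offset +2.6 mm in tool y. The red look-alike at (240,280) is clear of the fingers. Descending.

apply_moves:
  steps:
    - [[0.0005, 0.0026, 0.02, 0], [0, 0, 0.04, 0], [0, 0, 0.04, 0], [0, 0, 0.037, 0], [0, 0, 0, 0], [0, 0, 0, 0]]

```text
t: 8.57
position: [0.4325, -0.1919, 0.0514]
ee_rot: [1.919, 2.486, 0.001]
contact_force: [-0.6, -0.6, 0.9]
finger_gap: 0.601
```

apply_moves:
  steps:
    - [[0, 0, 0, 0], [0, 0, 0, 0], [0, 0, 0, 0], [0, 0, 0, 0], [0, 0, 0, 0], [0, 0, 0, 0]]
  hand: 0.0
  squeeze: 70

```text
t: 9.32
position: [0.4327, -0.1914, 0.0515]
ee_rot: [1.918, 2.486, 0.002]
contact_force: [-1.9, 0.3, 6.5]
finger_gap: 0.152
```

```bash
python3 - <<'E'
from cross import *
p,d,T=shot("wrist","i1");s=r.read_state();print(s["t"],T[:3,3],np.degrees(np.arctan2(T[1,0],T[0,0])),s["contact_force"],s["finger_gap"])
E
```

```text
9.375 [ 0.43274866 -0.19144423  0.05152136] 104.69036958635732 [0.10338977 1.38902876 7.21360942] 0.15393305087726766
```

View pics/i1.png

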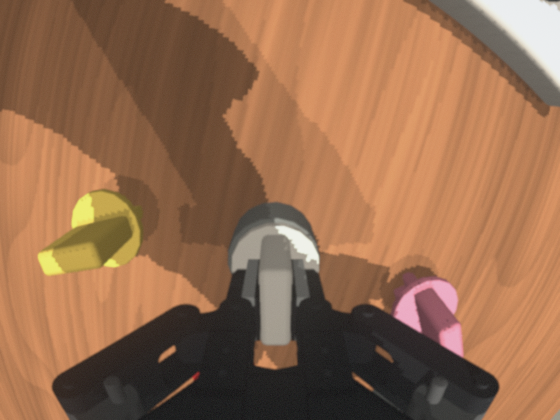

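The paddle is gripped between the pads at about (276,290), gap 0.153 ≈ 13 mm. Lifting straight.

apply_moves:
  steps:
    - [[0, 0, -0.01, 0], [0, 0, -0.03, 0], [0, 0, -0.03, 0], [0, 0, -0.04, 0], [0, 0, -0.04, 0], [0, 0, 0, -0.15], [0, 0, 0, -0.15], [0, 0, 0, -0.15]]

```text
t: 10.38
position: [0.4313, -0.1912, 0.2007]
ee_rot: [1.309, 2.856, 0.001]
contact_force: [0.3, 0.1, -1.5]
finger_gap: 0.148
```

```bash
python3 - <<'E'
from cross import *
p,d,T=shot("wrist","j1");s=r.read_state();print(s["t"],s["position"],np.degrees(np.arctan2(T[1,0],T[0,0])),s["contact_force"],s["finger_gap"])
E
```

```text
10.425 [ 0.43124385 -0.19118838  0.20061061] 130.7297798528715 [-0.4817719  -0.32391754 -2.04425587] 0.15272248184050244
```

View pics/j1.png

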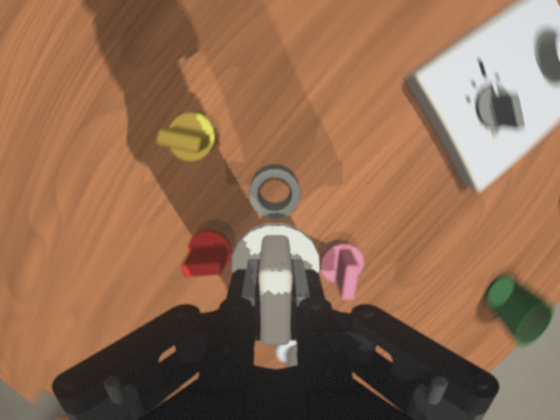

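```bash
python3 - <<'E'
from cross import *
z=np.load("j1.npz");p=z["p"];T=np.eye(4)
hsv=cv2.cvtColor(p,cv2.COLOR_RGB2HSV)
m=((hsv[...,1]<60)&(hsv[...,2]>110)).astype(np.uint8)
pts=[]
for u in range(240,313,3):
    col=np.nonzero(m[219:270,u])[0]
    if len(col): pts.append((u,219+col[0]))
pts=np.array(pts);print(pts.tolist())
for zz in (.010,.012,.014):
    P=onz("wrist",pts,zz,T)[:,:2]
    A=np.c_[2*P,np.ones(len(P))];sol,res,_,_=np.linalg.lstsq(A,(P**2).sum(1),rcond=None);c=sol[:2];print(zz,c,np.sqrt(sol[2]+c@c))
    # fixed radius 24
    from scipy.optimize import least_squares
    q=least_squares(lambda c:np.hypot(*(P-c).T)-.024,[0,0]).x;print("  R24",q)
print("paddle top edges",onz("wrist",[[275,236],[261,238],[290,238],[275,343]],-.030,T))
E
```

```text
[[240, 239], [243, 236], [246, 233], [249, 231], [252, 229], [255, 227], [258, 226], [261, 225], [264, 224], [267, 223], [270, 223], [273, 223], [276, 223], [279, 223], [282, 223], [285, 224], [288, 225], [291, 226], [294, 227], [297, 229], [300, 230], [303, 233], [306, 235], [309, 238], [312, 241]]
0.01 [ 0.00203439 -0.000266  ] 0.02239677886293495
  R24 [ 0.00022779 -0.00033127]
0.012 [ 0.00102716 -0.00026892] 0.02268989396613602
  R24 [-0.00045108 -0.00032262]
0.014 [ 1.99287789e-05 -2.71850911e-04] 0.02298300906933709
  R24 [-0.00112919 -0.00031396]
paddle top edges [[ 0.03350776 -0.00016269 -0.03      ]
 [ 0.03269576 -0.00541177 -0.03      ]
 [ 0.03268866  0.00545998 -0.03      ]
 [-0.01842661 -0.00021015 -0.03      ]]
```

apply_moves:
  steps:
    - [[0.022, 0.0421, 0, 0], [0.022, 0.0421, 0, 0], [0.022, 0.0421, 0, 0], [0.022, 0.0421, 0, 0], [0.022, 0.0421, 0, 0], [0.022, 0.0421, 0, 0], [0.022, 0.0421, 0, 0], [0.022, 0.0421, 0, 0]]

```text
t: 11.42
position: [0.574, 0.1625, 0.2006]
ee_rot: [1.319, 2.851, -0.0]
contact_force: [0.7, -1.0, -1.9]
finger_gap: 0.153
```

apply_moves:
  steps:
    - [[0, 0, 0.02, 0], [0, 0, 0.02, 0], [0, 0, 0.01, 0], [0, 0, 0, 0], [0, 0, 0, 0]]

```text
t: 12.05
position: [0.5744, 0.1612, 0.1512]
ee_rot: [1.317, 2.851, 0.002]
contact_force: [0.1, 0.3, -0.7]
finger_gap: 0.15
```

```bash
python3 - <<'E'
from cross import *
p,d,T=shot("wrist","k1");s=r.read_state();print(s["t"],s["position"],np.degrees(np.arctan2(T[1,0],T[0,0])),s["contact_force"],s["finger_gap"],s["ee_rot"])
print(tellmove(s,[.572,.1623,.13]))
shot("scene","k2");p=cv2.imread("pics/k2.png");cv2.imwrite("pics/k2.png",cv2.resize(p[80:240,230:390],None,fx=3.7,fy=3.7,interpolation=cv2.INTER_CUBIC))
E
```

```text
12.1 [0.574413   0.16125139 0.1513156 ] 130.4121397910622 [ 0.08455077  0.24803351 -1.375401  ] 0.15508390417498577 [1.31671954e+00 2.85104375e+00 2.20077342e-03]
[ 0.00237317 -0.00119473  0.02131239]
```

View pics/k1.png

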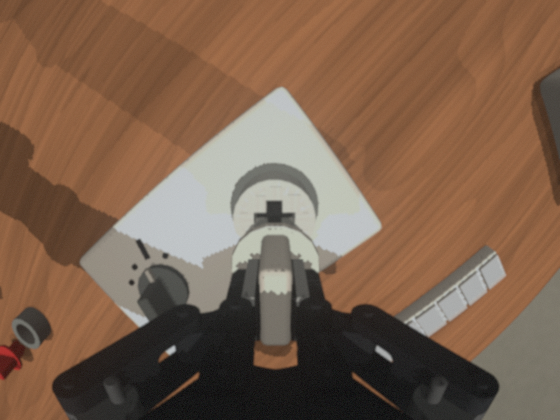

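View pics/k2.png

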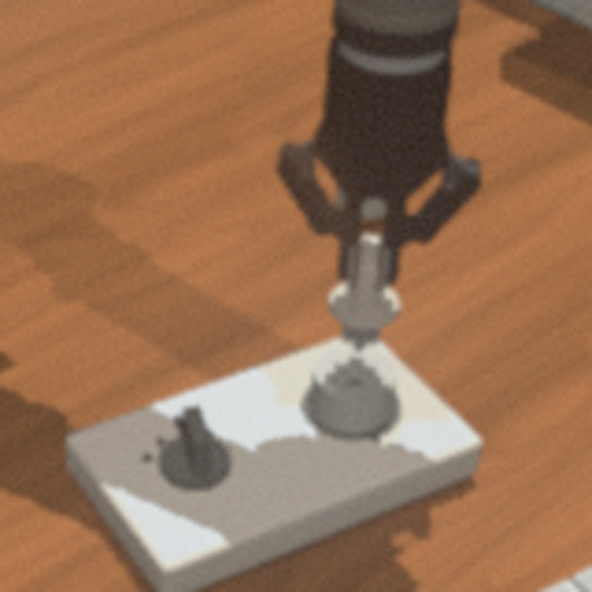

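```bash
python3 - <<'E'
from cross import *
p=cv2.imread("pics/k1.png")
cv2.imwrite("pics/k3.png",cv2.resize(p[155:255,215:335],None,fx=6,fy=6,interpolation=cv2.INTER_CUBIC))
E
```

```text
(no output)
```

View pics/k3.png

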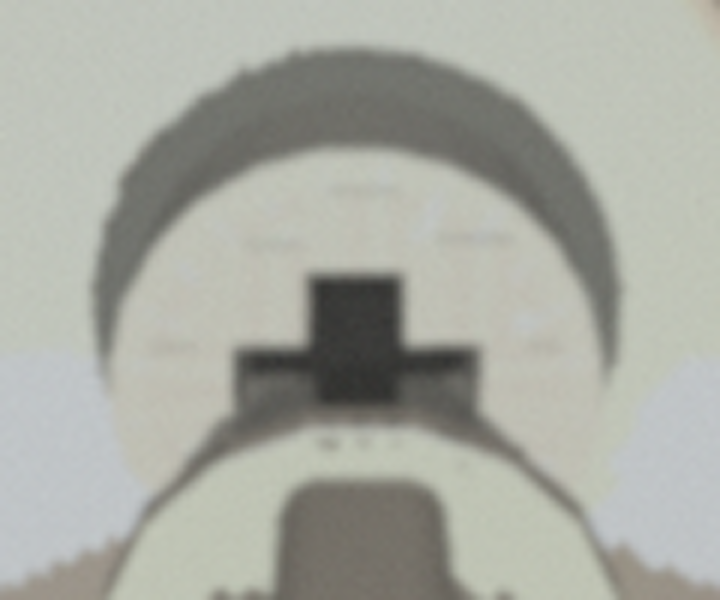

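```bash
python3 - <<'E'
from cross import *
f=lambda L:np.array(L)/6.+[215,155]-0.42
Z=.1513-.074
P=onz("wrist",f([[356.5,276],[236,349],[479,349],[311,300],[402,300],[312,276],[402,276]]),Z,np.eye(4));print(P.round(4))
print("cx",P[0,0]-.01475,P[1:3,0]-.00575,"cy",P[0,1],P[1:3,1].mean(),P[3:5,1].mean())
E
```

```text
[[ 0.017  -0.001   0.0773]
 [ 0.0081 -0.0153  0.0773]
 [ 0.008   0.0136  0.0773]
 [ 0.0141 -0.0063  0.0773]
 [ 0.0141  0.0044  0.0773]
 [ 0.0171 -0.0062  0.0773]
 [ 0.017   0.0044  0.0773]]
cx 0.0022952456487000256 [0.00231749 0.00229965] cy -0.0009620704174791003 -0.0008623264418831473 -0.0009676148010445396
```

The cross in k3 is square to the tool, with its vertical arm at u=356 and top edge at v=276. Two measures agree on a correction of (+2.2, −0.7) mm. Descending in stages.

apply_moves:
  steps:
    - [[0.0022, -0.0007, 0, 0], [0, 0, 0.01, 0], [0, 0, 0.01, 0], [0, 0, 0.005, 0], [0, 0, 0.005, 0], [0, 0, 0.005, 0], [0, 0, 0.005, 0]]

```text
t: 13.02
position: [0.5719, 0.1624, 0.1101]
ee_rot: [1.316, 2.852, 0.0]
contact_force: [0.5, 0.0, -1.0]
finger_gap: 0.155
```

```bash
python3 - <<'E'
from cross import *
s=r.read_state();T=tool(s);print(s["t"],s["position"],np.degrees(np.arctan2(T[1,0],T[0,0])),s["contact_force"],s["ft_torque"],s["finger_gap"])
E
```

```text
13.025 [0.57191626 0.16244807 0.11007926] 130.45189649118515 [ 0.46150312  0.0421317  -1.00169514] [0.03663828 0.02067352 0.01074085] 0.15450237912869239
```

The stem is about 10 mm in with no contact force. Continuing.

apply_moves:
  steps:
    - [[0, 0, 0.005, 0], [0, 0, 0.005, 0], [0, 0, 0.004, 0], [0, 0, 0.002, 0], [0, 0, 0, 0], [0, 0, 0, 0]]
  squeeze: 100

```text
t: 13.78
position: [0.5719, 0.1625, 0.0949]
ee_rot: [-1.316, -2.852, -0.001]
contact_force: [-2.7, -0.3, 5.4]
finger_gap: 0.143
```

apply_moves:
  steps:
    - [[0, 0, 0.001, 0], [0, 0, 0.001, 0], [0, 0, 0, 0], [0, 0, 0, 0]]

```text
t: 14.28
position: [0.5719, 0.1624, 0.0932]
ee_rot: [-1.316, -2.852, -0.001]
contact_force: [-3.4, 0.6, 6.4]
finger_gap: 0.145
```

apply_moves:
  steps:
    - [[0, 0, 0.001, 0], [0, 0, 0.001, 0], [0, 0, 0, 0], [0, 0, 0, 0]]

```text
t: 14.78
position: [0.572, 0.1624, 0.0926]
ee_rot: [-1.316, -2.852, -0.002]
contact_force: [-6.4, -2.0, 15.4]
finger_gap: 0.145
```

apply_moves:
  steps:
    - [[0, 0, 0.001, 0], [0, 0, 0, 0], [0, 0, 0, 0], [0, 0, 0, 0]]

```text
t: 15.28
position: [0.572, 0.1624, 0.0926]
ee_rot: [-1.316, -2.851, -0.002]
contact_force: [-8.6, -1.4, 20.1]
finger_gap: 0.144
```

```bash
python3 - <<'E'
from cross import *
s=r.read_state();T=tool(s);print(s["t"],s["position"],s["contact_force"],s["ft_torque"],s["finger_gap"])
shot("wrist","l1");shot("scene","l2")
p=cv2.imread("pics/l2.png");cv2.imwrite("pics/l2c.png",cv2.resize(p[100:240,230:370],None,fx=4.2,fy=4.2,interpolation=cv2.INTER_CUBIC))
E
```

```text
15.275 [0.57198218 0.16244874 0.09255321] [-8.61789523 -1.38563958 20.06833191] [-0.44843617  1.88027675 -0.0317019 ] 0.14377119941764377
```

View pics/l1.png

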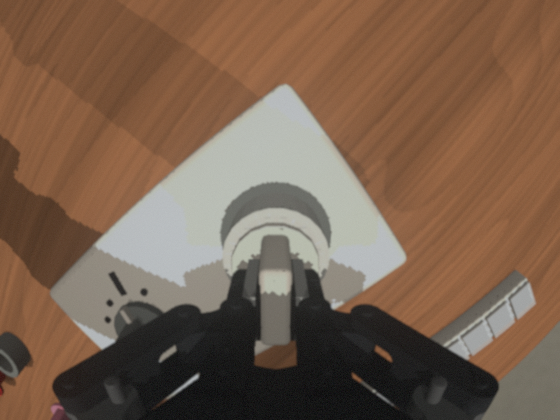

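View pics/l2c.png

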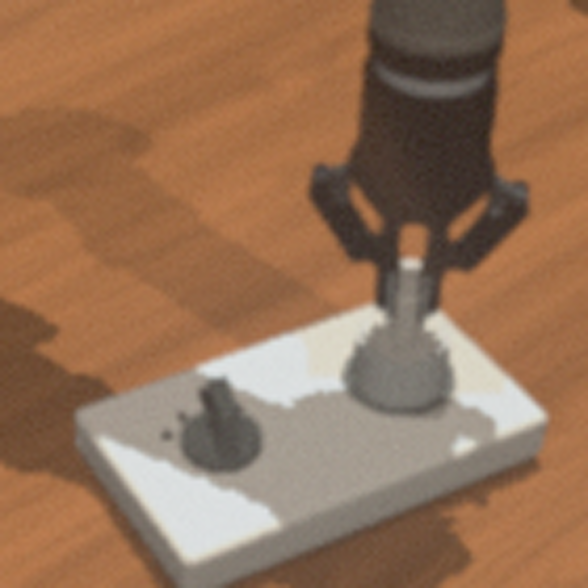

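Force jumped from 6 to 20 N with z stalled at 0.0926, so the flange is on the rim. A side load of −8.6 N in x remains. I'll ease it off and check again.

apply_moves:
  steps:
    - [[0.0008, -0.0009, 0, 0], [0, 0, 0, 0], [0, 0, 0, 0], [0, 0, 0, 0]]

```text
t: 15.88
position: [0.5719, 0.1625, 0.0926]
ee_rot: [1.316, 2.851, 0.004]
contact_force: [-5.4, -1.1, 18.5]
finger_gap: 0.142
```

apply_moves:
  steps:
    - [[0.0004, -0.0004, 0.0005, 0], [0, 0, 0, 0], [0, 0, 0, 0], [0, 0, 0, 0]]

```text
t: 16.38
position: [0.5719, 0.1625, 0.0925]
ee_rot: [1.316, 2.85, 0.005]
contact_force: [-4.9, -1.2, 20.1]
finger_gap: 0.146
```

```bash
python3 - <<'E'
from cross import *
s=r.read_state();T=tool(s);print(s["t"],s["position"],s["contact_force"],s["ft_torque"],s["finger_gap"],np.degrees(np.arccos(-T[2,2])))
shot("wrist","m1");p=cv2.imread("pics/m1.png");cv2.imwrite("pics/m2.png",cv2.resize(p[170:290,205:345],None,fx=5,fy=5,interpolation=cv2.INTER_CUBIC))
f=[]
for zz in (.0186,.0126): pass
E
```

```text
16.375 [0.57187045 0.16246609 0.09252577] [-4.91492103 -1.23511081 20.11564932] [-0.46059245  1.34658934 -0.00423909] 0.14628083593617167 0.21625827820221238
```

View pics/m2.png

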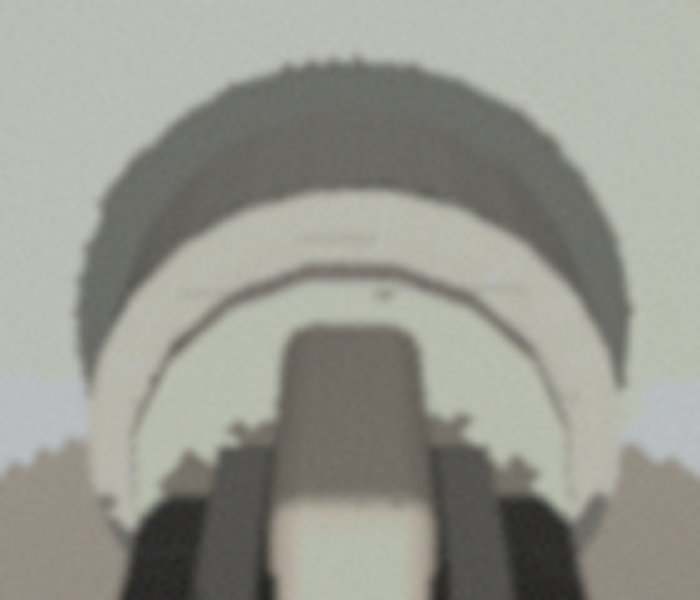

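apply_moves:
  steps:
    - [[0.0008, -0.0009, 0.001, 0], [0, 0, 0.0005, 0], [0, 0, 0, 0], [0, 0, 0, 0], [0, 0, 0, 0]]

```text
t: 17.05
position: [0.5719, 0.1625, 0.0925]
ee_rot: [1.316, 2.849, 0.008]
contact_force: [-5.2, -1.9, 25.9]
finger_gap: 0.147
```

```bash
python3 - <<'E'
from cross import *
s=r.read_state();T=tool(s);print(s["t"],s["position"],s["contact_force"],s["ft_torque"],s["finger_gap"],np.degrees(np.arccos(-T[2,2])),s["dq"])
shot("top","n1");p=cv2.imread("pics/n1.png");cv2.imwrite("pics/n1.png",cv2.resize(p[90:320,180:450],None,fx=2.6,fy=2.6,interpolation=cv2.INTER_CUBIC))
shot("scene","n2");p=cv2.imread("pics/n2.png");cv2.imwrite("pics/n2.png",cv2.resize(p[140:230,280:370],None,fx=6,fy=6,interpolation=cv2.INTER_CUBIC))
E
```

```text
17.05 [0.5719153  0.16245674 0.09252352] [-5.23235276 -1.85198263 25.90098846] [-0.56549577  1.59263922  0.00617832] 0.147111225207702 0.35376797418601863 [ 0.00054006  0.00044033 -0.00233602 -0.00032359 -0.00147097 -0.00100117
 -0.0004744 ]
```

View pics/n1.png

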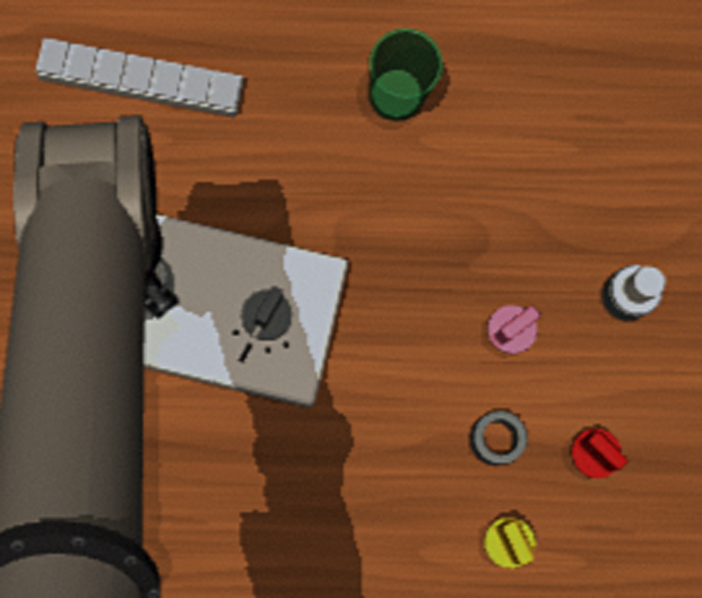

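View pics/n2.png

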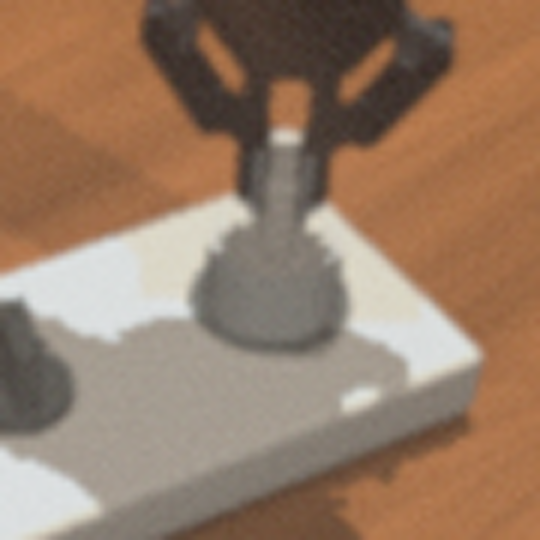

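n1 shows the dial pointer still on the long bar at (245,350), and the spare, look-alikes, tumbler and pill box undisturbed. TCP z stays at 0.0925 from 15 to 26 N, so the head is on the rim. Handing in.

```bash
python3 -c "
from workcell import r
print(r.hand_in())"
```

```text
the job is handed in; nothing more can be done
None
```

The job is handed in: the dial is set to the long bar, and the grinding head is pressed fully home in the hub with the gripper still holding and pushing it. It took about 17 s of the 51 s allowed.

- **Dial:** I turned it clockwise until its pointer lined up with the long bar. After I let go, it stayed there, and the last top picture shows it still there. One oddity: at the start the pointer sat about midway between the first two dots instead of on one of them, so I turned it by what I saw.
- **Head:** I lifted the white flat-paddle head out of its stand and turned it to match the socket cross, at about 130.5°. It slid about 10 mm into the socket without resistance.
- **Seating:** The press force rose from 6 to 26 N while the height stopped at 0.0925 m, against an expected 0.0923 m. The close pictures show the flange flat on the hub rim, but I could not read the plunger travel directly.
- **Side load and tilt:** Two shifts brought a side load of about 8.6 N down to about 5 N; a third did not lower it further. The tool is tilted about 0.35° under the push.
- **Other things:** In the last top picture the pink, red and yellow look-alikes, the spare head, the tumbler and the pill box are where they were. The bottle was outside that cropped picture, so I did not check it at the end.

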